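Hardness check on a clamped brass valve body

ROBOT

A 7-joint arm with a two-finger parallel gripper is mounted at the origin on the work surface. World frame = base frame: x ahead of the robot, y to its left, z up, the work surface at z = 0. Lengths are in m, angles in rad, forces in N, time in s.
With the tool pointing down it reaches from about 0.425 to 0.875 m from the base axis. Payload 4.7 kg.
Tool frame: the origin (TCP) lies midway between the tips of the shut fingers; the grasp point (between the pads) lies 19 mm behind it; z points along the fingers, y is the line along which they close (so a half turn about z gives the same grasp; the last joint's range is limited). The gripper opens to 85 mm and grips with 20 to 120 N. Pads are 22 mm wide; open, the fingers measure 114 mm over their backs; the gripper's body (76 mm by 85 mm) begins 54 mm behind the grasp point. The pads swing forward as they close: fully open they stand 13 mm farther back than shut.
Start: joints at [-1.266, 0.321, -0.07, 1.45, 0.023, 1.371, -0.057], TCP at [0.186, 0.623, 0.231] pointing down, gripper open.
Joint ranges: [-2.86, 2.86], [-0.3, 2.09], [-1.38, 1.24], [0.06, 2.45], [-1.56, 4.7], [0.09, 2.05], [-2.69, 2.69]. Speed limits (rad/s): [2.57, 2.57, 3.14, 3.14, 3.14, 3.14, 3.14].

INTERFACE

Orientations are given as a unit quaternion [x, y, z, w].
In Python, from workcell import arm gives the robot as it stands.
- The arm moves only by the tool play_rows, never from a script. Its argument "moves" is a list that holds one entry, the list of rows, each a list of 7 numbers: the shift along the tool's x, y, z normalised to -1 to 1, where 1 is 50 mm, then the turn, a rotation vector about the tool's x, y, z normalised to -1 to 1, where 1 is 0.15 rad, then the opening, from 0 (shut) to 1 (fully open). A call has 1 to 5 rows; each row shifts and turns the commanded pose from where the row before left it, along the tool's axes as they then stand; what a row does not reach is not made up. A row lasts 1/10 s, in which the tool goes at most 50 mm and 8.59 degrees, less where a joint would pass 70% of its speed; a pose out of reach is approached as far as the arm can. A call with a number of a shift or a turn outside -1 to 1 is refused whole. A call with a gripper value outside its range is refused whole. The fingers move at their own pace and stop on an object; "grip_force" is the grip in N (left out, the last holds). Time passes only in rows, so rows that do not move let the fingers close. It gives the time, the measured TCP pose, the force, the opening and the grip force at its end, in the units of the state.
- arm.get_obs(): the state, without advancing time (a new reading comes with each control period).
- arm.snapshot(name): name is "side" or "top" or "wrist"; returns a dict with "img" (420x560x3 uint8, red, green, blue), "intrinsics" (3x3 intrinsics, pixels), "dist" ([k1, k2, p1, p2, k3] as OpenCV has them; the pictures are not rectified), "world_from_camera" (4x4, takes a point from camera to world coordinates); the wrist camera has in their place "tool_from_camera" (4x4, takes a point from camera to tool coordinates, whose origin is the TCP and whose axes are the flange's). Camera axes: x right, y up, looking along -z (the intrinsics and any distortion apply to the point x, -y, -z); pixel columns grow to the right and rows downward; lengths in m; the calibration is good to about 2 mm. A picture is of the moment at which its call begins: read the wrist's pose just before it. There is no depth.
- arm.job_done(): hands the job in; it is judged then, once.
The state is a dict: "clock": time; "q": joint angles; "joint_vel": joint speeds; "joint_efforts": joint torques, N m; "tool_pos": TCP position; "tool_rot": TCP orientation; "contact_force": force on the tool from outside, world axes, zero at the start; "wrist_torque": the same for the moment, N m; "width": finger opening in m; "finger_force": force on a finger pad.
Only numpy, scipy, OpenCV 4.12 (cv2) and the standard library are available. Lean on these libraries where they do the work, as an engineer would, in place of code of your own. Each camera call takes 0.05 s, during which the arm holds its last target. There are 200 camera calls.

TASK

Take the cordless hardness probe out of the gauge rack and make a check reading on the solid steel test block: stand the probe upright on the middle of the block and push lightly, its spring nose about half in, for a good second. Then lift it over to the brass valve body in the vice and set it square to the leaning flat, nose inside the inked ring, with the same light push, and finish while still holding it there, steady. Press no harder than the spring needs, do not shift the valve, and leave the other things on the bench where they are.

Things in the scene. Friction and masses are not known exactly. Their poses are not given: they have to be found in the camera images.
- probe: pen-like cordless probe, 0.15 to 0.25 kg, nose down in any of the 3 rack sockets, leaning up to a few degrees. Origin on its axis under the collar that sits on the socket rim; z along the axis to its back end. Collar 30 mm wide, 8 high; above it a round ribbed black grip 26 mm wide up to its flat end at z = 90 mm (grip it at z about 60); below, a steel sleeve 18 mm wide, 36 long, then the nose
- probe_tip (a point): the round end of the probe's spring nose (steel rod 6 mm across), on the probe's axis, 50 mm below the probe's origin when the nose is out; z along the probe's axis towards its back end, like the probe's
- nose (a joint): how far the spring nose is pushed into the probe, in metres: 0 fully out, 0.008 fully in. The spring needs about 3 N to start, 6 N half way (0.004), 9 N fully in; beyond that the nose is solid. A reading needs it between 0.0015 and 0.007
- rack: grey rack block, fixed, 70 x 230 x 60 mm high on a steel plate 90 x 250 x 6 mm, with three sockets 22 mm wide, 56 mm deep in a row along its own y at y = -75, 0 and 75 mm. Origin at the centre of its underside, z up; socket rims at z = 60 mm. Fingers closing along the rack's x have free room on both sides of a tool
- test_block: steel hardness test block, a solid polished disc 64 mm across and 16 mm thick, about 0.4 kg, loose on the bench. Origin at the centre of its underside; its top face is 16 mm above. The similar steel disc with a 26 mm hole is a ring gauge, not the block
- vice: blue 100 mm bench vice, fixed. Origin at the centre of its round base on the bench; x from the screw and handle (near the robot) to the anvil, y along the jaws, z up. Jaw tops at z = 154 mm, jaws 100 mm wide; slide, screw and handle reach 245 mm towards -x
- valve: brass valve body clamped fast by its 46 mm barrel, axis along the vice's y, 140 mm above the bench. Origin on its axis between the jaws; y to the hexagon end that overhangs the jaws (46 mm across flats, y = 57 to 93 mm); a stem boss 24 mm wide stands along z, to 34 mm, between the jaws. z is the normal of the marked flat, leaning 11 to 26 degrees from upright towards the vice's screw side (-x)
- spot (a point): centre of the black inked ring (12 mm inside, 19 mm outside) on the marked flat of the valve's hexagon end (flat 27 x 36 mm), at (0, 75, 23) mm in the valve's frame; axes like the valve's, so z is the outward normal of the flat
- plug_gauge: thread plug gauge standing in the rack: bare aluminium handle 21 mm across, 78 mm high above the rim; origin at the underside of its collar; leave alone
- deburrer: deburring tool standing in the rack: waisted wooden handle up to 26 mm across, 76 mm high above the rim; origin at the underside of its collar; leave alone
- ring_gauge: steel ring gauge on the bench, 64 mm across, 26 mm hole, 18 mm thick; origin at the centre of its underside; leave alone
- valve2: second brass valve body lying on the bench, 173 mm long, without an inked ring; origin on its axis; leave alone
- adapter1: small brass adapter standing on the bench, 31 mm across, 44 mm high; origin at the centre of its underside; leave alone
- adapter2: second such adapter, same size; leave alone
- marker_pen: marker pen lying on the bench, 144 mm long; origin under its barrel; leave alone
- caliper: digital caliper lying on the bench, 230 mm long; origin under its slide; leave alone

How it is judged:
By the outcome, as a careful person would: the job done as asked, in the order asked, and still so for the second after the job is handed in, while the arm keeps its last pose, push and grip.
It also fails if it takes over 50 s, if anything falls off the work surface, if the arm or the gripper's body presses on something with over 40 N, if the wrist force passes 120 N, or if a joint passes its speed limit or range.

## Working session

There is one attempt and no reset: what is moved stays moved. The work goes in short steps, Python scripts to look and compute and a tool call to move; the robot and the scene stay as the last step left them, time stands still between calls to the robot, and variables do not carry over. Pictures are saved under pics/ and viewed, at most 10 in all, crops included, and the job is handed in when it is done.

Besides the shell and the picture viewer there is one more tool, called after "Request:" by a JSON object that holds its "op" and its "data", one argument or row to a line. play_rows: Moves the arm, as the interface text tells. Its arguments: {"type":"object","properties":{"moves":{"type":"array","items":{"type":"array","items":{"type":"array","items":{"type":"number","minimum":-1,"maximum":1}}}},"grip_force":{"type":"number"}},"required":["moves"]}

```bash
ls; mkdir -p pics; cat > h.py <<'E'
import numpy as np, cv2
from scipy.spatial.transform import Rotation as R
from workcell import arm
def snap(n,f):
    o=arm.get_obs(); s=arm.snapshot(n); s={k:(np.array(v) if not isinstance(v,str) else v) for k,v in s.items()}
    if n=='wrist':
        T=np.eye(4);T[:3,:3]=R.from_quat(o['tool_rot']).as_matrix();T[:3,3]=o['tool_pos']
        s['world_from_camera']=T@s['tool_from_camera']
    np.savez('pics/'+f+'.npz',**s); cv2.imwrite('pics/'+f+'.png',s['img'][:,:,::-1]); return s
def load(f): return dict(np.load('pics/'+f+'.npz',allow_pickle=True))
def ray(s,uv):
    p=cv2.undistortPoints(np.array([[uv]],float),s['intrinsics'],s['dist'])[0,0]
    T=s['world_from_camera']; d=T[:3,:3]@np.array([p[0],-p[1],-1]); return T[:3,3],d/np.linalg.norm(d)
def plane(s,uv,z):
    o,d=ray(s,uv); return o+d*(z-o[2])/d[2]
def tri(a,b):
    A=np.zeros((3,3));B=np.zeros(3);ds=[]
    L=[ray(*a),ray(*b)]
    for o,d in L: M=np.eye(3)-np.outer(d,d);A+=M;B+=M@o
    p=np.linalg.solve(A,B); return p,[np.linalg.norm((np.eye(3)-np.outer(d,d))@(p-o)) for o,d in L]
def proj(s,P):
    T=np.linalg.inv(s['world_from_camera']);c=(T[:3,:3]@np.atleast_2d(P).T).T+T[:3,3]
    c=c*[1,-1,-1]; return cv2.projectPoints(c,np.zeros(3),np.zeros(3),s['intrinsics'],s['dist'])[0][:,0]
E
python3 - <<'E'
from h import *
print(arm.get_obs())
a=snap('top','top0');b=snap('side','side0');w=snap('wrist','w0')
for s in(a,b,w):print(s['world_from_camera'].round(3),s['intrinsics'].round(1).tolist(),s['dist'])
cv2.imwrite('pics/c0.png',np.vstack([np.hstack([a['img'],b['img']])])[:,:,::-1])
E
```

```text
pics
{'clock': 0.0, 'q': array([-1.26588876,  0.32184693, -0.07007358,  1.4516393 ,  0.02263325,
        1.37082812, -0.05693621]), 'joint_vel': array([ 0.00178566, -0.00095823,  0.00090514,  0.00029116,  0.00050249,
        0.00102377, -0.00066823]), 'joint_efforts': array([-3.02617182e-04, -4.93586183e+01, -3.82444058e-01, -3.14330220e+01,
        1.29819833e-02,  1.13224695e-02, -8.82022306e-06]), 'tool_pos': array([0.18628447, 0.62217865, 0.23022582]), 'tool_rot': array([ 1.44897028e-01,  9.89446267e-01, -9.64714941e-04, -7.34664451e-05]), 'contact_force': array([-0.21897913, -0.27043038, -0.36081983]), 'wrist_torque': array([0.04383167, 0.00621373, 0.02843487]), 'finger_force': 0.0, 'width': 0.08493551286705645}
[[ 2.700e-02  9.980e-01 -5.400e-02  4.360e-01]
 [-1.000e+00  2.700e-02  1.000e-03  7.200e-02]
 [ 2.000e-03  5.400e-02  9.990e-01  1.131e+00]
 [ 0.000e+00  0.000e+00  0.000e+00  1.000e+00]] [[493.4, 0.0, 280.7], [0.0, 493.4, 214.8], [0.0, 0.0, 1.0]] [-0.09030532  0.          0.          0.          0.        ]
[[ 0.819  0.442 -0.366  0.239]
 [-0.574  0.626 -0.528 -0.32 ]
 [-0.004  0.643  0.766  0.682]
 [ 0.     0.     0.     1.   ]] [[384.4, 0.0, 276.3], [0.0, 384.4, 210.8], [0.0, 0.0, 1.0]] [-0.04289548  0.          0.          0.          0.        ]
[[ 0.288 -0.905 -0.315  0.105]
 [ 0.958  0.271  0.096  0.647]
 [-0.002 -0.329  0.944  0.372]
 [ 0.     0.     0.     1.   ]] [[298.7, 0.0, 279.1], [0.0, 298.7, 216.0], [0.0, 0.0, 1.0]] [-0.02634627  0.          0.          0.          0.        ]
```

View pics/top0.png

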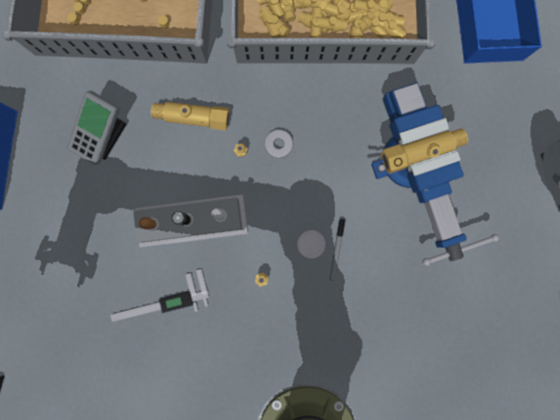

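View pics/side0.png

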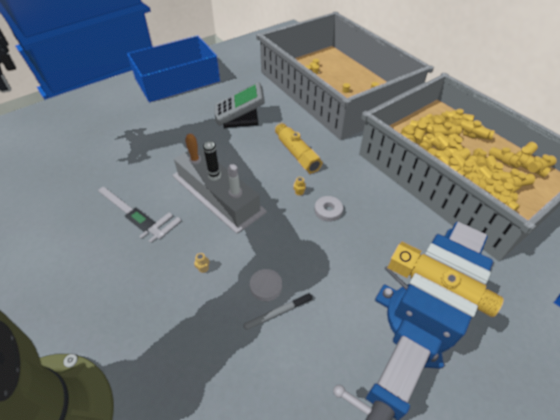

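The top view shows the rack with the deburrer (147,223), the black-gripped probe in the middle socket (180,217) and the plug gauge (217,214). The solid disc is at (311,244), the ring gauge at (279,143) and the inked ring at (398,161). In the side view the probe's black grip runs from (210,146) to (213,178), the test block is at (266,285) and the inked ring at (405,256).

```bash
python3 - <<'E'
from h import *
a=load('top0')['img'];b=load('side0')['img']
def c(i,x,y):return cv2.resize(i[y:y+60,x:x+80],(400,300),interpolation=cv2.INTER_CUBIC)
# 5x crops
cv2.imwrite('pics/z1.png',np.vstack([np.hstack([c(a,140,185),c(b,180,135)]),np.hstack([c(a,375,120),c(b,380,230)])])[:,:,::-1])
E
```

```text
(no output)
```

View pics/z1.png

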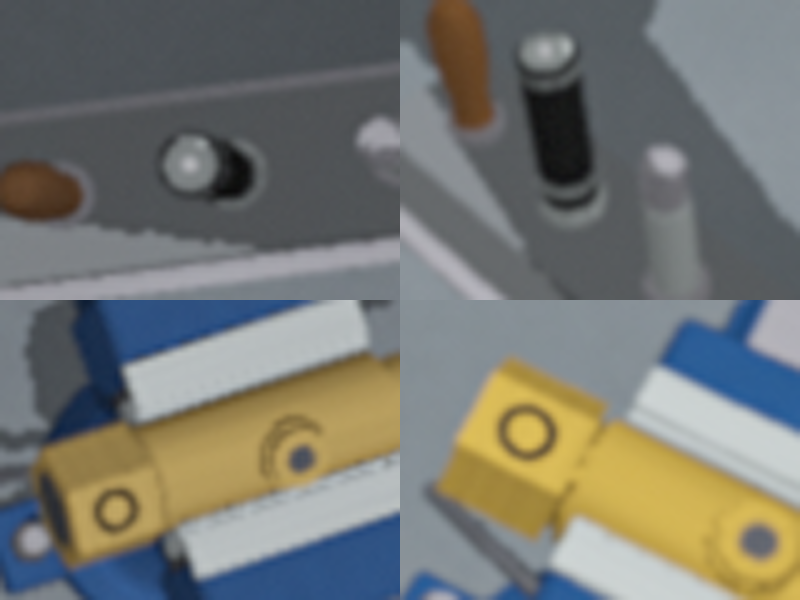

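View pics/w0.png

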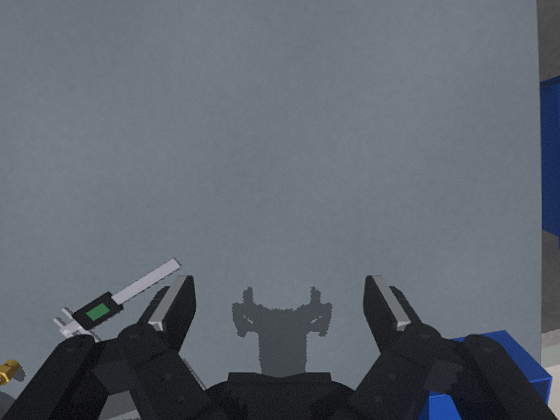

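The zoom puts the probe's end disc at about (178,217.6) in the top view and (209.4,145.6) in the side view. The ring is at (398.4,162) and (405.4,256.4), and the boss screw at (435.4,151.8) and (452,278.4). The wrist view shows only bench, caliper and fingers.

```bash
python3 - <<'E'
from h import *
a=load('top0');b=load('side0')
def z(X,Y,x,y):return (x+(X%400+.5)/5-.5, y+(Y%300+.5)/5-.5)
def P(n,u,v):p,e=tri((a,u),(b,v));print(n,p.round(4),np.round(e,4));return p
pt=P('probe end',z(190,163,140,185),z(547,53,180,135))
P('collar',z(240,175,140,185),z(572,205,180,135))
s=P('spot',z(117,510,375,120),z(527,432,380,230))
bo=P('boss',z(302,459,375,120),z(760,542,380,230))
# flat corners top: TL,TR,BR,BL
T=[(47,462),(140,430),(163,530),(73,565)]; S=None
# discs by mask
for n,(x,y) in {'block':(311,244),'ring':(279,143)}.items():
    for nm,s_ in (('top',a),('side',b)):
        if nm=='side': x,y=proj(s_,plane(a,(x,y),.016))[0].round().astype(int)
        im=cv2.GaussianBlur(s_['img'],(3,3),0); 
        m=np.zeros((422,562),np.uint8); ff=im.copy()
        cv2.floodFill(ff,m,(int(x),int(y)),(255,0,255),(4,)*3,(4,)*3,cv2.FLOODFILL_FIXED_RANGE|4|(255<<8))
        mm=m[1:-1,1:-1]; c=max(cv2.findContours(mm,0,2)[0],key=cv2.contourArea)
        print(n,nm,(x,y),im[y,x],cv2.fitEllipse(c) if len(c)>5 else 0)
# rack edges: front plate, from deburrer & plug sockets
print('px/plane rack',plane(a,(139.5,244.5),.006).round(4),plane(a,(246,233),.006).round(4))
E
```

```text
probe end [0.4796 0.2768 0.1502] [0.0011 0.0011]
collar [0.478  0.2731 0.0639] [0.0003 0.0003]
spot [ 0.601  -0.1595  0.1626] [0.0008 0.0008]
boss [ 0.6222 -0.2314  0.1726] [0.001 0.001]
block top (311, 244) [108 108 114] ((310.7057189941406, 244.08143615722656), (23.602663040161133, 24.26808738708496), 59.21179962158203)
block side (np.int64(264), np.int64(283)) [114 114 119] ((265.4788818359375, 283.18658447265625), (25.688581466674805, 29.683149337768555), 95.81867218017578)
ring top (279, 143) [117 124 131] ((279.5320129394531, 141.84963989257812), (4.642969608306885, 8.587422370910645), 125.06192779541016)
ring side (np.int64(328), np.int64(207)) [116 123 128] 0
px/plane rack [0.4199 0.3932 0.006 ] [0.453  0.1494 0.006 ]
```

```bash
cat >> h.py <<'E'
def plan(p1,R1,n,g,p0=None,R0=None,dec=2):
    """rows to p1,R1 in n equal rows, rounded; the rounding error is fed back row by row"""
    o=arm.get_obs(); p=np.array(o['tool_pos'] if p0 is None else p0); Q=R.from_quat(o['tool_rot']) if R0 is None else R0
    ps=p.copy();Qs=Q;w=(Qs.inv()*R1).as_rotvec(); rows=[]
    for i in range(1,n+1):
        f=i/n; pt=ps+(p1-ps)*f; Qt=Qs*R.from_rotvec(w*f)
        d=np.r_[Q.inv().apply(pt-p)/.05,(Q.inv()*Qt).as_rotvec()/.15].round(dec)+0
        rows.append(d.tolist()+[g]); p=p+Q.apply(d[:3]*.05); Q=Q*R.from_rotvec(d[3:]*.15)
    for i in range(0,n,5): print([[float(v) for v in r] for r in rows[i:i+5]])
    print('max',np.abs(np.array(rows)[:,:6]).max(),'end',p.round(4),(Q.inv()*R1).magnitude()); return p,Q
def down(deg):
    "tool pointing down, closing line (tool y) at heading deg"
    c,s=np.cos(np.radians(deg)),np.sin(np.radians(deg)); return R.from_matrix(np.c_[[-s,c,0],[c,s,0],[0,0,-1]])
E
python3 - <<'E'
from h import *
p,q=plan(np.array([.478,.262,.26]),down(7.7),10,1)
E
```

```text
[[-0.77, -0.52, -0.06, 0.0, 0.0, 0.76, 1.0], [-0.82, -0.44, -0.06, 0.0, 0.0, 0.77, 1.0], [-0.86, -0.33, -0.05, 0.0, 0.0, 0.76, 1.0], [-0.9, -0.24, -0.06, 0.0, 0.0, 0.77, 1.0], [-0.92, -0.13, -0.06, 0.0, 0.0, 0.76, 1.0]]
[[-0.92, -0.02, -0.06, 0.0, 0.0, 0.76, 1.0], [-0.93, 0.08, -0.06, 0.0, 0.01, 0.77, 1.0], [-0.9, 0.19, -0.06, -0.01, 0.0, 0.76, 1.0], [-0.89, 0.28, -0.06, 0.0, 0.0, 0.76, 1.0], [-0.84, 0.39, -0.06, 0.0, 0.0, 0.77, 1.0]]
max 0.93 end [0.478  0.2619 0.2602] 0.0006281031070350766
```

Request:
{"op": "play_rows", "data": {
  "moves": [
    [[-0.77, -0.52, -0.06, 0, 0, 0.76, 1], [-0.82, -0.44, -0.06, 0, 0, 0.77, 1], [-0.86, -0.33, -0.05, 0, 0, 0.76, 1], [-0.9, -0.24, -0.06, 0, 0, 0.77, 1], [-0.92, -0.13, -0.06, 0, 0, 0.76, 1]]
  ]
}}

```text
clock: 0.65
tool_pos: [0.3332, 0.4405, 0.2457]
tool_rot: [0.421, 0.907, -0.0, -0.0]
contact_force: [0.6, -0.3, 0.5]
width: 0.0857
finger_force: 0.0
```

Request:
{"op": "play_rows", "data": {
  "moves": [
    [[-0.92, -0.02, -0.06, 0, 0, 0.76, 1], [-0.93, 0.08, -0.06, 0, 0.01, 0.77, 1], [-0.9, 0.19, -0.06, -0.01, 0, 0.76, 1], [-0.89, 0.28, -0.06, 0, 0, 0.76, 1], [-0.84, 0.39, -0.06, 0, 0, 0.77, 1]]
  ]
}}

```text
clock: 1.15
tool_pos: [0.4788, 0.2605, 0.2607]
tool_rot: [0.66, 0.751, 0.001, -0.001]
contact_force: [0.3, 0.5, 0.4]
width: 0.0851
finger_force: 0.0
```

Request:
{"op": "play_rows", "data": {
  "moves": [
    [[0, 0, 0, 0, 0, 0, 1], [0, 0, 0, 0, 0, 0, 1]]
  ]
}}

```text
clock: 1.35
tool_pos: [0.4785, 0.2611, 0.2605]
tool_rot: [0.659, 0.752, 0.001, -0.001]
contact_force: [-0.8, -0.6, -1.0]
width: 0.0854
finger_force: 0.0
```

```bash
python3 - <<'E'
from h import *
o=arm.get_obs();print(o['tool_pos'],o['tool_rot'],o['q'].round(2))
w=snap('wrist','w1')
print(proj(w,[[.4796,.2768,.1502],[.478,.2731,.064]]))
plan(np.array([.478,.245,.20]),down(7.7),2,1)
E
```

```text
[0.47852384 0.2611034  0.26053395] [ 6.59120743e-01  7.52036347e-01  8.82031165e-04 -6.33262804e-04] [-0.85  0.08  0.32  1.68 -0.03  1.38 -0.39]
[[282.44438534 196.7735571 ]
 [279.78964932 179.77876634]]
[[-0.18, -0.02, 0.6, 0.0, -0.01, 0.0, 1.0], [-0.17, -0.02, 0.61, 0.0, -0.01, 0.0, 1.0]]
max 0.61 end [0.4779 0.2452 0.1998] 0.000735958723287553
```

View pics/w1.png

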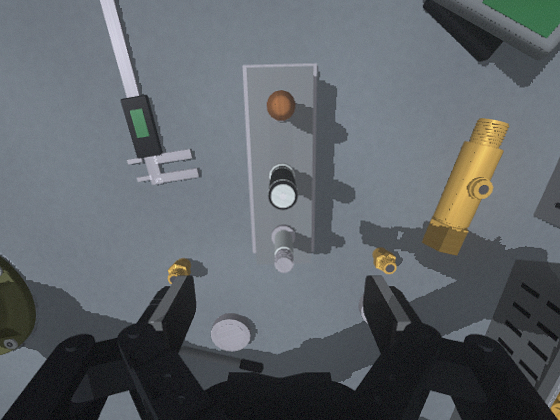

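The wrist view shows the white probe end disc near (283,195), within 2 px of the predicted (282.4,196.8). The rack stands upright in the picture, so the closing line is along its x. I'll take one closer view to refine the end and the lean.

Request:
{"op": "play_rows", "data": {
  "moves": [
    [[-0.18, -0.02, 0.6, 0, -0.01, 0, 1], [-0.17, -0.02, 0.61, 0, -0.01, 0, 1], [0, 0, 0, 0, 0, 0, 1], [0, 0, 0, 0, 0, 0, 1]]
  ]
}}

```text
clock: 1.8
tool_pos: [0.4775, 0.2462, 0.2003]
tool_rot: [0.657, 0.754, -0.0, 0.0]
contact_force: [0.4, 0.1, 0.9]
width: 0.0854
finger_force: 0.0
```

```bash
python3 - <<'E'
from h import *
w2=snap('wrist','w2');w1=load('w1')
def z(im,c,h):
    x,y=int(c[0])-h[0],int(c[1])-h[1];k=400/(2*h[0]);print(x,y,k)
    return cv2.resize(im[y:y+2*h[1],x:x+2*h[0]],(400,600),interpolation=cv2.INTER_CUBIC)
P=[.4796,.2768,.1502]
print(proj(w2,P)) 
a=z(w1['img'],(283,188),(20,30));c=proj(w2,P)[0];b=z(w2['img'],(c[0],c[1]-15),(30,45))
cv2.imwrite('pics/z2.png',np.hstack([a,b])[:,:,::-1])
E
```

```text
[[288.28669938 199.4037882 ]]
263 158 10.0
258 139 6.666666666666667
```

View pics/z2.png

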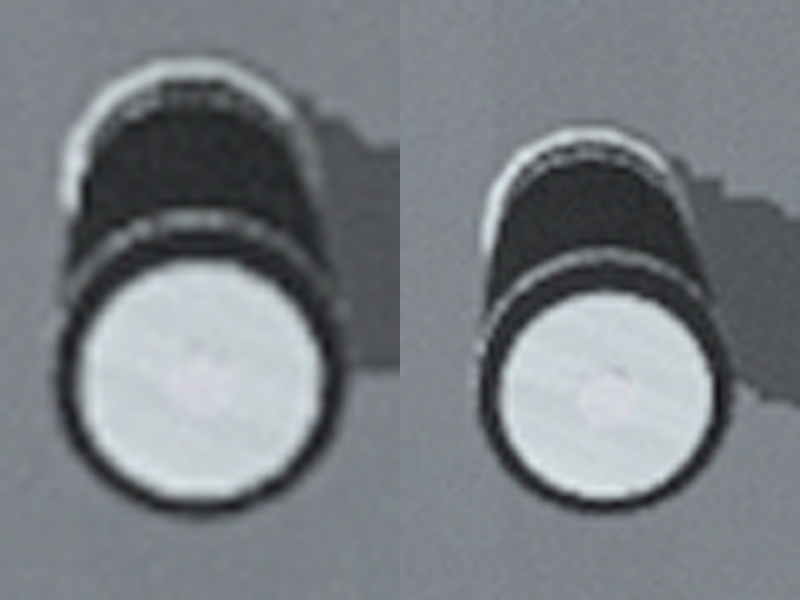

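```bash
python3 - <<'E'
from h import *
a=load('w1');b=load('w2');t=load('top0');s=load('side0')
d=[(a,(282.65,195.45)),(b,(288.5,198.1)),(t,(177.6,217.2)),(s,(209,145.2))]
c=[(a,(281.55,175.05)),(b,(285.8,172.0))]
E=[plane(*x,.150) for x in d]; C=[plane(*x,.068) for x in c]
print('end',np.round(E,4)); print('col',np.round(C,4))
for i in (2,3): print(tri(d[0],d[i]),tri(d[1],d[i]))
e=np.mean(E[:2],0);cc=np.mean(C,0);ax=e-cc;ax/=np.linalg.norm(ax)
print(ax,np.degrees(np.arccos(ax[2])), 'tool frame lean',down(7.7).inv().apply(ax))
E
```

```text
end [[0.4796 0.278  0.15  ]
 [0.4796 0.2777 0.15  ]
 [0.4785 0.2773 0.15  ]
 [0.4806 0.2764 0.15  ]]
col [[0.4791 0.2796 0.068 ]
 [0.4793 0.2795 0.068 ]]
(array([0.47914591, 0.27758499, 0.14860074]), [np.float64(0.0005483900847533778), np.float64(0.0005483900847533689)]) (array([0.47911675, 0.27745548, 0.14934893]), [np.float64(0.0005528171147003426), np.float64(0.0005528171147002067)])
(array([0.48033622, 0.2775085 , 0.1491315 ]), [np.float64(0.0006956977603314758), np.float64(0.0006956977603313715)]) (array([0.48029637, 0.2772732 , 0.14931221]), [np.float64(0.0006465324541228507), np.float64(0.0006465324541229695)])
[ 0.00485344 -0.02099318  0.99976784] 1.2346426341073011 tool frame lean [-0.02145418  0.00199688 -0.99976784]
```

```bash
python3 - <<'E'
from h import *
plan(np.array([.4795,.278,.16]),down(7.7),2,1)
plan(np.array([.4795,.278,.100]),down(7.7),3,1,np.array([.4795,.278,.16]),down(7.7))
E
```

```text
[[0.31, 0.05, 0.41, 0.01, 0.0, 0.01, 1.0], [0.31, 0.06, 0.42, 0.0, 0.0, 0.0, 1.0]]
max 0.42 end [0.4796 0.278  0.1599] 0.0008986483205492594
[[0.0, 0.0, 0.4, 0.0, 0.0, 0.0, 1.0], [0.0, 0.0, 0.4, 0.0, 0.0, 0.0, 1.0], [0.0, 0.0, 0.4, 0.0, 0.0, 0.0, 1.0]]
max 0.4 end [0.4795 0.278  0.1   ] 0.0
```

Request:
{"op": "play_rows", "data": {
  "moves": [
    [[0.31, 0.05, 0.41, 0.01, 0, 0.01, 1], [0.31, 0.06, 0.42, 0, 0, 0, 1], [0, 0, 0.4, 0, 0, 0, 1], [0, 0, 0.4, 0, 0, 0, 1], [0, 0, 0.4, 0, 0, 0, 1]]
  ]
}}

```text
clock: 2.35
tool_pos: [0.4806, 0.2784, 0.0999]
tool_rot: [0.658, 0.753, 0.001, 0.0]
contact_force: [-0.2, 0.4, -0.1]
width: 0.0853
finger_force: 0.0
```

Request:
{"op": "play_rows", "data": {
  "moves": [
    [[0, 0, 0, 0, 0, 0, 1], [0, 0, 0, 0, 0, 0, 0.6], [0, 0, 0, 0, 0, 0, 0.3], [0, 0, 0, 0, 0, 0, 0], [0, 0, 0, 0, 0, 0, 0]]
  ],
  "grip_force": 50
}}

```text
clock: 2.85
tool_pos: [0.4803, 0.2764, 0.0997]
tool_rot: [0.659, 0.752, 0.0, 0.0]
contact_force: [0.2, 0.5, 0.0]
width: 0.0282
finger_force: 0.0
```

Request:
{"op": "play_rows", "data": {
  "moves": [
    [[0, 0, 0, 0, 0, 0, 0], [0, 0, 0, 0, 0, 0, 0], [0, 0, 0, 0, 0, 0, 0]]
  ]
}}

```text
clock: 3.15
tool_pos: [0.4801, 0.2764, 0.0997]
tool_rot: [0.659, 0.752, 0.0, 0.0]
contact_force: [-1.6, -0.5, 5.9]
width: 0.0247
finger_force: 48.7
```

```bash
python3 - <<'E'
from h import *
a=load('top0');b=load('side0')
A=plane(a,(310.7,244.1),.016);B=plane(b,(265.5,283.2),.016);print(A,B,tri((a,(310.7,244.1)),(b,(265.5,283.2))))
w=load('w1');print('w1 ring/blk',plane(w,(231,331),.016), 'diam', 24*np.linalg.norm(plane(a,(311,244),.016)-plane(a,(312,244),.016)))
o=arm.get_obs();p0=o['tool_pos'];c=(A+B)/2;Q=R.from_quat(o['tool_rot'])
p,q=plan(p0+[0,0,.165],Q,5,0)
t=np.r_[c[:2],.265]
p,q=plan(t,Q,7,0,p,q)
p,q=plan(np.r_[c[:2],.135],Q,4,0,p,q)
E
```

```text
[0.43171492 0.00203887 0.016     ] [ 0.43378115 -0.00072399  0.016     ] (array([0.4330824 , 0.0011372 , 0.01364556]), [np.float64(0.0015679361394079507), np.float64(0.001567936139407948)])
w1 ring/blk [0.43458312 0.01128578 0.016     ] diam 0.05421663188619004
[[0.0, 0.0, -0.66, 0.0, 0.0, 0.0, 0.0], [0.0, 0.0, -0.66, 0.0, 0.0, 0.0, 0.0], [0.0, 0.0, -0.66, 0.0, 0.0, 0.0, 0.0], [0.0, 0.0, -0.66, 0.0, 0.0, 0.0, 0.0], [0.0, 0.0, -0.66, 0.0, 0.0, 0.0, 0.0]]
max 0.66 end [0.48   0.2764 0.2647] 0.0
[[-0.76, -0.24, 0.0, 0.0, 0.0, 0.0, 0.0], [-0.77, -0.24, 0.0, 0.0, 0.0, 0.0, 0.0], [-0.76, -0.23, 0.0, 0.0, 0.0, 0.0, 0.0], [-0.76, -0.24, 0.0, 0.0, 0.0, 0.0, 0.0], [-0.77, -0.24, 0.0, 0.0, 0.0, 0.0, 0.0]]
[[-0.76, -0.24, 0.0, 0.0, 0.0, 0.0, 0.0], [-0.76, -0.24, -0.01, 0.0, 0.0, 0.0, 0.0]]
max 0.77 end [0.4326 0.0008 0.2652] 0.0
[[0.0, 0.0, 0.65, 0.0, 0.0, 0.0, 0.0], [0.0, 0.0, 0.65, 0.0, 0.0, 0.0, 0.0], [0.0, 0.0, 0.65, 0.0, 0.0, 0.0, 0.0], [0.0, 0.0, 0.65, 0.0, 0.0, 0.0, 0.0]]
max 0.65 end [0.4326 0.0007 0.1352] 0.0
```

Request:
{"op": "play_rows", "data": {
  "moves": [
    [[0, 0, -0.4, 0, 0, 0, 0], [0, 0, -0.7, 0, 0, 0, 0], [0, 0, -0.7, 0, 0, 0, 0], [0, 0, -0.7, 0, 0, 0, 0], [0, 0, -0.8, 0, 0, 0, 0]]
  ]
}}

```text
clock: 3.65
tool_pos: [0.4791, 0.2756, 0.2637]
tool_rot: [0.659, 0.752, -0.002, 0.0]
contact_force: [0.9, 0.2, -1.4]
width: 0.0248
finger_force: 49.8
```

Request:
{"op": "play_rows", "data": {
  "moves": [
    [[-0.76, -0.24, 0, 0, 0, 0, 0], [-0.77, -0.24, 0, 0, 0, 0, 0], [-0.76, -0.23, 0, 0, 0, 0, 0], [-0.76, -0.24, 0, 0, 0, 0, 0]]
  ]
}}

```text
clock: 4.05
tool_pos: [0.4523, 0.117, 0.2632]
tool_rot: [0.659, 0.752, -0.001, 0.0]
contact_force: [1.5, -0.3, -1.5]
width: 0.0249
finger_force: 50.0
```

Request:
{"op": "play_rows", "data": {
  "moves": [
    [[0, 0, 0, 0, 0, 0, 0], [0, 0, 0, 0, 0, 0, 0]]
  ]
}}

```text
clock: 4.25
tool_pos: [0.4527, 0.118, 0.2637]
tool_rot: [0.66, 0.752, -0.0, -0.0]
contact_force: [0.6, 0.7, -1.6]
width: 0.0254
finger_force: 49.9
```

```bash
python3 - <<'E'
from h import *
o=arm.get_obs();print(o['tool_pos'],o['contact_force'],o['width'])
w=snap('wrist','w3');t=snap('top','top3');s=snap('side','side3')
c=[proj(x,[.4326,.0007,.016])[0] for x in (w,t,s)];print(c)
def z(im,c,h,W,H):
    x,y=int(c[0])-h[0],int(c[1])-h[1];print(x,y,W/2/h[0]);x=max(x,0);y=max(y,0);return cv2.resize(im[y:y+2*h[1],x:x+2*h[0]],(W,H),interpolation=cv2.INTER_CUBIC)
P=o['tool_pos']-[0,0,.06]
a=z(t['img'],c[1],(25,25),300,300);b=z(s['img'],c[2],(25,25),300,300)
d=z(s['img'],proj(s,P)[0],(25,38),200,300)
e=z(t['img'],proj(t,P)[0],(25,38),200,300)
m=np.zeros((600,800,3),np.uint8);m[:300,:300]=a;m[:300,300:600]=b;m[:300,600:]=d;m[300:,600:]=e;m[300:,:400]=cv2.resize(w['img'],(400,300));cc=z(w['img'],(min(max(c[0][0],25),534),min(max(c[0][1],38),380)),(25,38),200,300);m[300:,400:600]=cc
cv2.imwrite('pics/z3.png',m[:,:,::-1])
E
```

```text
[0.45270316 0.11798935 0.26369165] [ 0.60740871  0.66482052 -1.62315133] 0.02540944942265109
[array([254.9234593 , 257.17449529]), array([311.30191153, 243.72298412]), array([264.59199272, 282.98060919])]
286 218 6.0
239 257 6.0
208 137 4.0
230 193 4.0
229 219 4.0
```

View pics/z3.png

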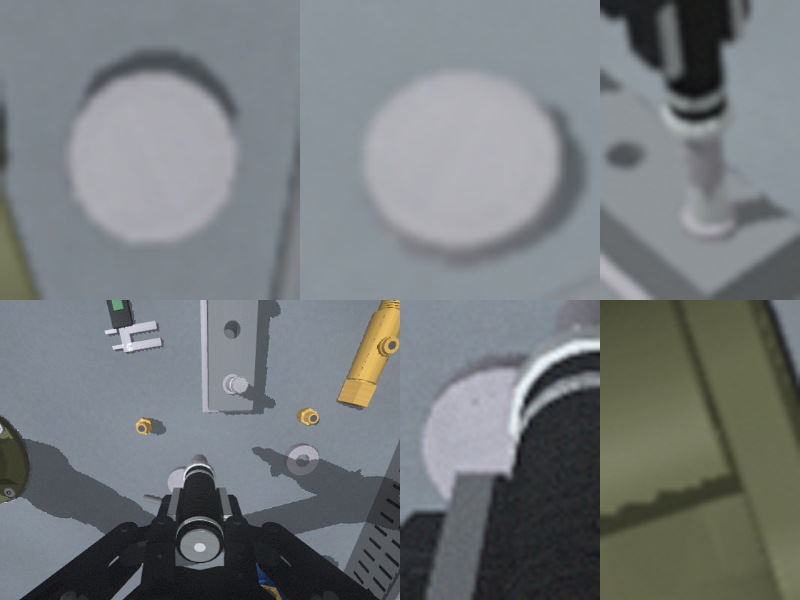

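The block's top face is centred at (310.9,243.8) in the top view and (265.5,283.0) in the side view. It is 28 px (64 mm) wide, which confirms (0.4326, 0.0008). The probe hangs straight in the hand.

Request:
{"op": "play_rows", "data": {
  "moves": [
    [[-0.76, -0.24, 0, 0, 0, 0, 0], [-0.77, -0.24, 0, 0, 0, 0, 0], [-0.77, -0.24, 0, 0, 0, 0, 0]]
  ]
}}

```text
clock: 4.7
tool_pos: [0.4323, -0.0001, 0.2637]
tool_rot: [0.658, 0.753, -0.001, 0.001]
contact_force: [1.0, 0.0, -1.5]
width: 0.0248
finger_force: 49.9
```

Request:
{"op": "play_rows", "data": {
  "moves": [
    [[0, 0, 0.65, 0, 0, 0, 0], [0, 0, 0.65, 0, 0, 0, 0], [0, 0, 0.65, 0, 0, 0, 0], [0, 0, 0.65, 0, 0, 0, 0], [0, 0, 0, 0, 0, 0, 0]]
  ]
}}

```text
clock: 5.2
tool_pos: [0.429, 0.0002, 0.1301]
tool_rot: [0.658, 0.753, -0.004, -0.002]
contact_force: [-1.5, -0.5, -1.7]
width: 0.0247
finger_force: 49.9
```

Request:
{"op": "play_rows", "data": {
  "moves": [
    [[0, 0, 0, 0, 0, 0, 0], [0, 0, 0, 0, 0, 0, 0]]
  ]
}}

```text
clock: 5.4
tool_pos: [0.4339, 0.0004, 0.1358]
tool_rot: [0.658, 0.753, 0.0, 0.001]
contact_force: [0.6, 0.1, -1.2]
width: 0.0248
finger_force: 49.9
```

```bash
python3 - <<'E'
from h import *
o=arm.get_obs();print(o['tool_pos'],o['tool_rot'],o['contact_force'],o['width'],o['clock'])
s=snap('side','side4');w=snap('wrist','w4')
Q=R.from_quat(o['tool_rot'])
P=[o['tool_pos']+Q.apply([0,0,k]) for k in (.0317,.0397,.0757,.0897)]
c=proj(s,P);print(c);cw=proj(w,P);print('wrist',cw)
x,y=int(c[2][0])-34,int(c[2][1])-40
x2,y2=int(cw[2][0])-34,int(cw[2][1])-40
b=cv2.resize(s['img'][y:y+85,x:x+68],(400,500),interpolation=cv2.INTER_CUBIC)
d=cv2.resize(w['img'][y2:y2+85,x2:x2+68],(400,500),interpolation=cv2.INTER_CUBIC)
print(x,y,x2,y2,(c-[x,y]+.5)*400/68-.5,(cw-[x2,y2]+.5)*400/68-.5)
cv2.imwrite('pics/z4.png',np.hstack([b,d])[:,:,::-1])
E
```

```text
[4.33933634e-01 3.99296147e-04 1.35765633e-01] [6.58414890e-01 7.52654064e-01 4.67479295e-04 1.21394278e-03] [ 0.55082603  0.11316877 -1.24281686] 0.024842334731897606 5.4
[[263.98206446 258.09098163]
 [264.12205572 260.52896364]
 [264.72262977 270.97773172]
 [264.94397123 274.82438134]]
wrist [[278.87303287 252.27199085]
 [278.87402256 246.97115175]
 [278.87771597 227.3490897 ]
 [278.87888765 221.17588067]]
230 230 244 187 [[202.33567329 167.68224487]
 [203.15915132 182.02331551]
 [206.69193983 243.48665717]
 [207.99394843 266.11400791]] [[207.57666392 386.39406384]
 [207.58248566 355.21265736]
 [207.60421159 239.78876292]
 [207.6111038  203.47576863]]
```

View pics/z4.png

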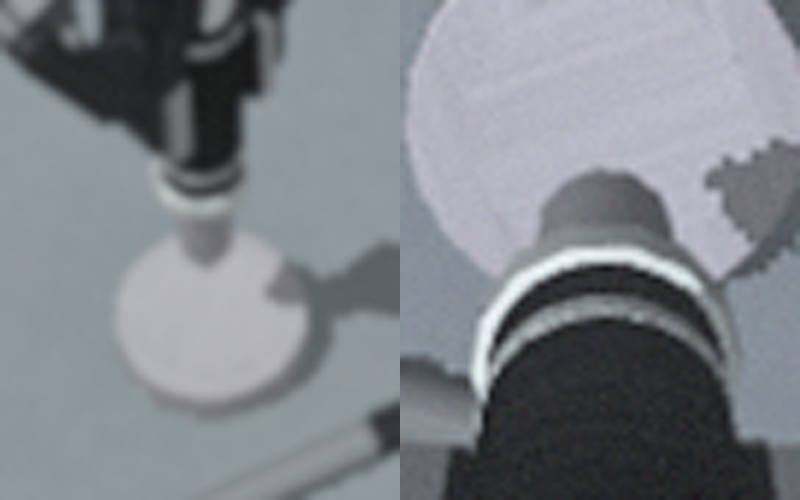

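In the side view the sleeve tip lies where it was predicted, at (208,266) in the crop. The wrist view shows the axis centred too. So the probe is straight in the hand and above the block, and I go down gently.

Request:
{"op": "play_rows", "data": {
  "moves": [
    [[0, 0, 0.2, 0, 0, 0, 0], [0, 0, 0.15, 0, 0, 0, 0], [0, 0, 0.1, 0, 0, 0, 0], [0, 0, 0.05, 0, 0, 0, 0], [0, 0, 0, 0, 0, 0, 0]]
  ]
}}

```text
clock: 6.0
tool_pos: [0.4319, -0.0003, 0.1084]
tool_rot: [0.659, 0.752, -0.001, -0.0]
contact_force: [-0.1, 0.3, -1.0]
width: 0.0247
finger_force: 49.9
```

Request:
{"op": "play_rows", "data": {
  "moves": [
    [[0, 0, 0.02, 0, 0, 0, 0], [0, 0, 0.02, 0, 0, 0, 0], [0, 0, 0.02, 0, 0, 0, 0], [0, 0, 0, 0, 0, 0, 0]]
  ]
}}

```text
clock: 6.4
tool_pos: [0.4323, -0.0002, 0.1059]
tool_rot: [0.659, 0.752, -0.001, 0.0]
contact_force: [-0.9, 0.8, -1.9]
width: 0.0246
finger_force: 49.9
```

Request:
{"op": "play_rows", "data": {
  "moves": [
    [[0, 0, 0.02, 0, 0, 0, 0], [0, 0, 0.02, 0, 0, 0, 0], [0, 0, 0, 0, 0, 0, 0]]
  ]
}}

```text
clock: 6.7
tool_pos: [0.4326, -0.0002, 0.1043]
tool_rot: [0.659, 0.752, -0.0, 0.0]
contact_force: [-0.4, -0.6, 2.7]
width: 0.0244
finger_force: 50.4
```

Request:
{"op": "play_rows", "data": {
  "moves": [
    [[0, 0, 0.02, 0, 0, 0, 0], [0, 0, 0.02, 0, 0, 0, 0], [0, 0, 0.01, 0, 0, 0, 0], [0, 0, 0, 0, 0, 0, 0], [0, 0, 0, 0, 0, 0, 0]]
  ]
}}

```text
clock: 7.2
tool_pos: [0.4326, -0.0001, 0.1016]
tool_rot: [0.659, 0.752, -0.0, 0.0]
contact_force: [-0.9, -0.5, 3.1]
width: 0.0249
finger_force: 50.5
```

Request:
{"op": "play_rows", "data": {
  "moves": [
    [[0, 0, 0, 0, 0, 0, 0], [0, 0, 0, 0, 0, 0, 0], [0, 0, 0, 0, 0, 0, 0], [0, 0, 0, 0, 0, 0, 0], [0, 0, 0, 0, 0, 0, 0]]
  ]
}}

```text
clock: 7.7
tool_pos: [0.4325, -0.0001, 0.1015]
tool_rot: [0.659, 0.752, -0.0, 0.0]
contact_force: [-0.4, -0.3, 3.1]
width: 0.0245
finger_force: 50.5
```

Request:
{"op": "play_rows", "data": {
  "moves": [
    [[0, 0, 0, 0, 0, 0, 0], [0, 0, 0, 0, 0, 0, 0], [0, 0, 0, 0, 0, 0, 0]]
  ]
}}

```text
clock: 8.0
tool_pos: [0.4325, -0.0001, 0.1015]
tool_rot: [0.659, 0.752, -0.0, 0.0]
contact_force: [0.6, -0.7, 3.5]
width: 0.0248
finger_force: 50.5
```

Request:
{"op": "play_rows", "data": {
  "moves": [
    [[0, 0, 0.02, 0, 0, 0, 0], [0, 0, 0, 0, 0, 0, 0], [0, 0, 0, 0, 0, 0, 0], [0, 0, 0, 0, 0, 0, 0], [0, 0, 0, 0, 0, 0, 0]]
  ]
}}

```text
clock: 8.5
tool_pos: [0.4325, -0.0002, 0.1005]
tool_rot: [0.659, 0.752, -0.0, 0.0]
contact_force: [-0.2, -0.6, 3.7]
width: 0.0249
finger_force: 50.6
```

Request:
{"op": "play_rows", "data": {
  "moves": [
    [[0, 0, 0, 0, 0, 0, 0], [0, 0, 0, 0, 0, 0, 0], [0, 0, 0, 0, 0, 0, 0], [0, 0, 0, 0, 0, 0, 0], [0, 0, 0, 0, 0, 0, 0]]
  ]
}}

```text
clock: 9.0
tool_pos: [0.4324, -0.0002, 0.1005]
tool_rot: [0.659, 0.752, -0.001, 0.0]
contact_force: [0.3, -0.4, 4.3]
width: 0.0247
finger_force: 50.6
```

Request:
{"op": "play_rows", "data": {
  "moves": [
    [[0, 0, 0, 0, 0, 0, 0], [0, 0, 0, 0, 0, 0, 0], [0, 0, 0, 0, 0, 0, 0], [0, 0, 0, 0, 0, 0, 0]]
  ]
}}

```text
clock: 9.4
tool_pos: [0.4324, -0.0001, 0.1005]
tool_rot: [0.659, 0.752, -0.001, 0.0]
contact_force: [-0.0, 0.0, 4.3]
width: 0.0252
finger_force: 50.6
```

```bash
python3 - <<'E'
from h import *
o=arm.get_obs();print(o['tool_pos'],o['contact_force'],o['clock'])
s=snap('side','side5')
c=proj(s,o['tool_pos']-[0,0,.07])[0];x,y=int(c[0])-34,int(c[1])-25
b=cv2.resize(s['img'][y:y+50,x:x+68],(544,400),interpolation=cv2.INTER_CUBIC)
cv2.imwrite('pics/z5.png',b[:,:,::-1])
E
```

```text
[ 4.32446277e-01 -1.44538204e-04  1.00506936e-01] [-0.03430528  0.02392209  4.2786596 ] 9.4
```

View pics/z5.png

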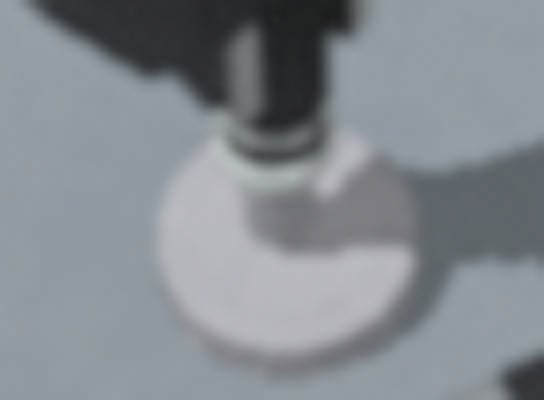

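The side view shows the probe standing upright on the middle of the block. The net force is about 5.8 N, so the nose is nearly half in, and it was held for over a second. Next I lift off and go to a viewing pose over the valve.

```bash
cat >> h.py <<'E'
def vpose(h,th):
    "valve axes as columns, heading h of y and lean th, degrees"
    h,t=np.radians([h,th]); y=np.array([np.cos(h),np.sin(h),0]); x=np.array([y[1],-y[0],0])
    z=np.array([0,0,np.cos(t)])-np.sin(t)*x; return np.c_[np.cross(y,z),y,z]
def toolR(V): return R.from_matrix(np.c_[V[:,1],V[:,0],-V[:,2]])
L=.0885
E
python3 - <<'E'
from h import *
o=arm.get_obs();Q=R.from_quat(o['tool_rot']);p0=o['tool_pos']
p,q=plan(p0+[0,0,.12],Q,4,0)
V=vpose(109,18);T=np.array([.601,-.1595,.162])+V@[0,-.045,.04+L];print(T,np.degrees(np.arctan2(*V[:2,1][::-1])))
plan(T,toolR(V),8,0,p,q)
E
```

```text
[[0.0, 0.0, -0.6, 0.0, 0.0, 0.0, 0.0], [0.0, 0.0, -0.6, 0.0, 0.0, 0.0, 0.0], [0.0, 0.0, -0.6, 0.0, 0.0, 0.0, 0.0], [0.0, 0.0, -0.6, 0.0, 0.0, 0.0, 0.0]]
max 0.6 end [ 0.4325 -0.      0.2205] 0.0
[ 0.57810527 -0.21497622  0.28421076] 109.0
[[-0.58, 0.29, -0.16, -0.26, 0.03, -0.16, 0.0], [-0.59, 0.28, -0.15, -0.26, 0.02, -0.17, 0.0], [-0.59, 0.27, -0.14, -0.26, 0.03, -0.16, 0.0], [-0.6, 0.27, -0.13, -0.27, 0.03, -0.17, 0.0], [-0.61, 0.25, -0.13, -0.26, 0.02, -0.16, 0.0]]
[[-0.61, 0.24, -0.12, -0.26, 0.03, -0.17, 0.0], [-0.61, 0.24, -0.11, -0.26, 0.03, -0.16, 0.0], [-0.63, 0.22, -0.1, -0.26, 0.03, -0.17, 0.0]]
max 0.63 end [ 0.5783 -0.2151  0.2841] 0.0009559356630706956
```

Request:
{"op": "play_rows", "data": {
  "moves": [
    [[0, 0, -0.2, 0, 0, 0, 0], [0, 0, -0.4, 0, 0, 0, 0], [0, 0, -0.6, 0, 0, 0, 0], [0, 0, -0.6, 0, 0, 0, 0], [0, 0, -0.6, 0, 0, 0, 0]]
  ]
}}

```text
clock: 9.95
tool_pos: [0.4308, -0.0003, 0.2208]
tool_rot: [0.659, 0.752, -0.002, -0.001]
contact_force: [0.4, 0.1, -1.0]
width: 0.0251
finger_force: 50.0
```

Request:
{"op": "play_rows", "data": {
  "moves": [
    [[-0.58, 0.29, -0.16, -0.26, 0.03, -0.16, 0], [-0.59, 0.28, -0.15, -0.26, 0.02, -0.17, 0], [-0.59, 0.27, -0.14, -0.26, 0.03, -0.16, 0], [-0.6, 0.27, -0.13, -0.27, 0.03, -0.17, 0], [-0.61, 0.25, -0.13, -0.26, 0.02, -0.16, 0]]
  ]
}}

```text
clock: 10.45
tool_pos: [0.5225, -0.1354, 0.2598]
tool_rot: [0.608, 0.788, 0.08, 0.057]
contact_force: [0.1, 0.5, -2.0]
width: 0.025
finger_force: 50.2
```

Request:
{"op": "play_rows", "data": {
  "moves": [
    [[-0.61, 0.24, -0.12, -0.26, 0.03, -0.17, 0], [-0.61, 0.24, -0.11, -0.26, 0.03, -0.16, 0], [-0.63, 0.22, -0.1, -0.26, 0.03, -0.17, 0], [0, 0, 0, 0, 0, 0, 0], [0, 0, 0, 0, 0, 0, 0]]
  ]
}}

```text
clock: 10.95
tool_pos: [0.5768, -0.2154, 0.2826]
tool_rot: [0.574, 0.804, 0.126, 0.089]
contact_force: [-0.5, 0.7, -1.2]
width: 0.0245
finger_force: 50.1
```

```bash
python3 - <<'E'
from h import *
o=arm.get_obs();print(o['tool_pos'],o['tool_rot'],o['contact_force'],o['clock'],o['q'].round(2))
w=snap('wrist','w6');s=snap('side','side6')
print(proj(w,[.601,-.1595,.162]), proj(w,[.6222,-.2314,.1726]))
V=vpose(109,2);T=np.array([.601,-.1595,.162])+V@[.015,-.055,.04+L]
plan(T,toolR(V),4,0)
E
```

```text
[ 0.57676453 -0.21544729  0.28263241] [0.57425903 0.80399512 0.12622253 0.08880477] [-0.49811131  0.74183254 -1.20193871] 10.95 [-0.5   0.07  0.99  1.71 -0.31  1.19  0.9 ]
[[281.63537172 159.68446228]] [[281.73689928 241.3203615 ]]
[[-0.06, 0.25, 0.04, 0.46, -0.01, 0.0, 0.0], [-0.06, 0.26, 0.02, 0.46, 0.0, 0.01, 0.0], [-0.06, 0.25, 0.0, 0.46, -0.01, 0.0, 0.0], [-0.05, 0.26, -0.01, 0.47, 0.0, 0.0, 0.0]]
max 0.47 end [ 0.6289 -0.2078  0.291 ] 0.0008386420957323493
```

Request:
{"op": "play_rows", "data": {
  "moves": [
    [[-0.06, 0.25, 0.04, 0.46, -0.01, 0, 0], [-0.06, 0.26, 0.02, 0.46, 0, 0.01, 0], [-0.06, 0.25, 0, 0.46, -0.01, 0, 0], [-0.05, 0.26, -0.01, 0.47, 0, 0, 0], [0, 0, 0, 0, 0, 0, 0]]
  ]
}}

```text
clock: 11.55
tool_pos: [0.6334, -0.2037, 0.2895]
tool_rot: [0.578, 0.816, 0.013, 0.01]
contact_force: [0.0, -0.2, -3.1]
width: 0.0251
finger_force: 50.1
```

Request:
{"op": "play_rows", "data": {
  "moves": [
    [[0, 0, 0, 0, 0, 0, 0]]
  ]
}}

```text
clock: 11.65
tool_pos: [0.6299, -0.2077, 0.291]
tool_rot: [0.58, 0.814, 0.014, 0.01]
contact_force: [0.3, -0.7, -1.6]
width: 0.0246
finger_force: 50.1
```

```bash
python3 - <<'E'
from h import *
o=arm.get_obs();print(o['tool_pos'],o['tool_rot'],o['q'].round(2))
w7=snap('wrist','w7');w6=load('w6');t=load('top0');s=load('side0')
S=[.601,-.1595,.162]; V=vpose(109,18)
out=[]
for f,d,hw,hh in ((w6,w6,32,24),(w7,w7,32,24),(t,t,20,15),(s,s,20,15)):
    c=proj(f,S)[0];x,y=int(c[0])-hw,int(c[1])-hh;k=200/hw
    out.append(cv2.resize(f['img'][y:y+2*hh,x:x+2*hw],(400,300),interpolation=cv2.INTER_CUBIC))
    C=[np.array(S)+V@v for v in ([-.0133,-.018,0],[.0133,-.018,0],[.0133,.018,0],[-.0133,.018,0])]
    print(x,y,k,((proj(f,C)-[x,y]+.5)*k-.5).round().tolist())
cv2.imwrite('pics/z6.png',np.vstack([np.hstack(out[:2]),np.hstack(out[2:])])[:,:,::-1])
E
```

```text
[ 0.62991258 -0.20767077  0.29095629] [0.58005056 0.81439956 0.01366341 0.01039351] [-0.4   0.43  0.96  1.38 -0.37  1.49  0.87]
249 135 6.25 [[116.0, 280.0], [297.0, 280.0], [301.0, 28.0], [112.0, 28.0]]
228 123 6.25 [[125.0, 280.0], [298.0, 289.0], [297.0, 29.0], [116.0, 26.0]]
378 146 10.0 [[306.0, 195.0], [276.0, 68.0], [106.0, 121.0], [137.0, 248.0]]
384 241 10.0 [[274.0, 281.0], [352.0, 144.0], [145.0, 36.0], [67.0, 170.0]]
```

View pics/z6.png

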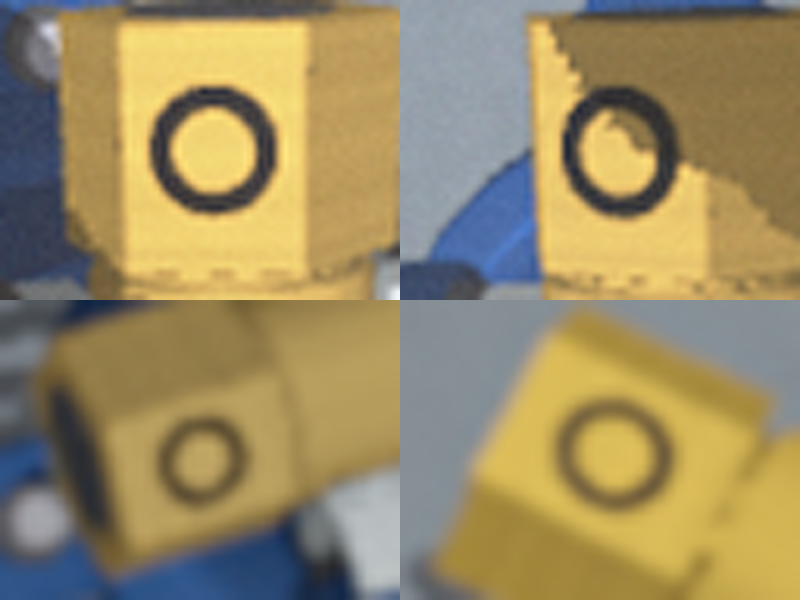

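The close wrist views show the marked flat clearly. In the first view the ring centre is at (214,150) in the crop, the flat's edges are at x = 118 to 122 and 308, and the hexagon corner is at x = 62 to 66. In the second view the ring is at (221,151) and the flat's edges at 130 to 141 and 309. Next I solve for the valve's pose from these points.

```bash
cat > fit.py <<'E'
from h import *
from scipy.optimize import least_squares
W6,W7,t,s=map(load,('w6','w7','top0','side0'))
def px(P,x,y,k):return (np.array(P)+.5)/k-.5+[x,y]
o6=(249,135,6.25);o7=(228,123,6.25);ot=(378,146,10);os=(384,241,10)
h=.01328
# ring centres, boss centres; line points (view, valve-frame x,z of the edge, pixel pts)
pts=[(W6,[0,0,0],px((214,150),*o6),1),(W7,[0,0,0],px((221,151),*o7),1),(t,[0,0,0],px((203,160),*ot),.6),(s,[0,0,0],px((214,154),*os),.6),
 (t,[0,-.075,.011],(435.4,151.8),.3),(s,[0,-.075,.011],(451.8,278.4),.3)]
lines=[(W6,-h,0,px([(118,20),(121,250)],*o6)),(W6,h,0,px([(309,20),(308,250)],*o6)),(W6,-2*h,-.023,px([(62,30),(66,210)],*o6)),
 (W7,-h,0,px([(130,20),(140,260)],*o7)),(W7,h,0,px([(310,185),(308,265)],*o7)),
 (s,-h,0,px([(75,184),(280,284)],*os)),(t,h,0,px([(112,116),(280,70)],*ot))]
def res(v,full=0):
    S=v[:3];V=vpose(v[3],v[4]);r=[];b=v[5:8]
    def pr(f,q):
        P=S+V@np.array(q); 
        if f is W6 or f is W7: P=P+f['world_from_camera'][:3,:3]@b
        return proj(f,P)[0]
    for f,q,m,w in pts:r+=list((pr(f,q)-m)*w)
    for f,x,z,m in lines:
        a=pr(f,[x,-.016,z]);c=pr(f,[x,.016,z]);n=np.array([a[1]-c[1],c[0]-a[0]]);n/=np.linalg.norm(n)
        r+=list((m-a)@n)
    return np.r_[r,b/.001, (S[2]-.14-.023*np.cos(np.radians(v[4])))/.002]
if __name__=='__main__':
    f=least_squares(res,[.601,-.1595,.162,109,20,0,0,0],x_scale=[.01,.01,.01,5,5,.001,.001,.001],loss='soft_l1')
    print(f.x.round(4),np.sqrt(np.diag(np.linalg.inv(f.jac.T@f.jac))).round(4));print(f.fun.round(2)); r=res(f.x); print(r.round(1))
E
python3 fit.py
```

```text
[ 6.019000e-01 -1.587000e-01  1.606000e-01  1.096019e+02  2.483710e+01
  5.000000e-04  2.000000e-04  1.000000e-04] [9.0000e-04 1.0000e-03 1.2000e-03 1.1092e+00 1.5725e+00 8.0000e-04
 9.0000e-04 1.0000e-03]
[ 0.08  0.01 -0.25  0.2  -0.13 -0.32 -0.45  0.08 -0.17 -0.24 -0.45 -0.05
 -0.39 -0.78  0.24  0.35  0.35  0.01 -0.32 -0.28  0.77  0.29 -0.6   0.11
  0.12 -0.66  0.52  0.21  0.14 -0.13]
[ 0.1  0.  -0.2  0.2 -0.1 -0.3 -0.5  0.1 -0.2 -0.2 -0.4 -0.  -0.4 -0.8
  0.2  0.4  0.3  0.  -0.3 -0.3  0.8  0.3 -0.6  0.1  0.1 -0.7  0.5  0.2
  0.1 -0.1]
```

```bash
python3 - <<'E'
from h import *
S=np.array([.6019,-.1587,.1606])
a=np.linspace(0,6.283,73);C=np.c_[.0095*np.cos(a),.0095*np.sin(a),0*a]
for th in (20,22,24,25,26,28):
    V=vpose(109.6,th);r=[]
    for f in('w6','w7'):
        p=proj(load(f),S+C@V.T);r.append((np.ptp(p[:,0])/np.ptp(p[:,1])).round(3))
    print(th,r)
print('meas',126/128,116/128)
V=vpose(109.6,24.8)
p,q=plan(S+V@[0,0,.02+L],toolR(V),5,0)
E
```

```text
20 [np.float64(0.994), np.float64(0.918)]
22 [np.float64(0.993), np.float64(0.905)]
24 [np.float64(0.99), np.float64(0.891)]
25 [np.float64(0.988), np.float64(0.884)]
26 [np.float64(0.986), np.float64(0.876)]
28 [np.float64(0.981), np.float64(0.86)]
meas 0.984375 0.90625
[[0.22, -0.22, 0.12, -0.53, 0.01, -0.01, 0.0], [0.23, -0.24, 0.11, -0.53, 0.0, -0.02, 0.0], [0.22, -0.24, 0.08, -0.53, 0.01, -0.01, 0.0], [0.23, -0.24, 0.07, -0.53, 0.0, -0.02, 0.0], [0.22, -0.25, 0.05, -0.53, 0.01, -0.01, 0.0]]
max 0.53 end [ 0.5591 -0.1741  0.259 ] 0.0006843961519236286
```

```bash
python3 - <<'E'
from h import *
S=np.array([.6019,-.1587,.1606])
g,r=np.meshgrid(np.linspace(0,6.283,181)[:-1],np.sqrt(np.linspace(.006**2,.0095**2,15)));C=np.c_[(r*np.cos(g)).ravel(),(r*np.sin(g)).ravel(),0*g.ravel()]
for f in('w6','w7'):
    w=load(f);im=w['img'].astype(float);c=proj(w,S)[0]
    gg=im[:,:,0];k=4;x,y=int(c[0])-14,int(c[1])-14
    cr=cv2.resize(gg[y:y+28,x:x+28],None,fx=k,fy=k,interpolation=cv2.INTER_CUBIC)
    for T in(85,100,115):
        n,lab,st,ce=cv2.connectedComponentsWithStats((cr<T).astype(np.uint8))
        d=[i for i in range(1,n) if st[i,4]>800]; i=min(d,key=lambda i:np.hypot(*(ce[i]-cr.shape[0]/2)))
        v,u=np.nonzero(lab==i);cv=np.cov(u,v)/k/k
        print(f,T,st[i].tolist(),'centre',(ce[i]+.5)/k-.5+[x,y],'cov',cv[0,0].round(2),cv[1,1].round(2),cv[0,1].round(2),'ratio',np.sqrt(cv[0,0]/cv[1,1]).round(3))
    for th in(20,22,24,26,28):
        p=proj(w,S+C@vpose(109.6,th).T);cv=np.cov(p.T);print(th,cv[0,0].round(2),cv[1,1].round(2),cv[0,1].round(2),np.sqrt(cv[0,0]/cv[1,1]).round(3))
E
```

```text
w6 85 [22, 21, 77, 78, 1901] centre [282.64183325 158.36447922] cov 36.44 38.28 0.21 ratio 0.976
w6 100 [21, 21, 78, 79, 2158] centre [282.60773865 158.41068119] cov 36.67 38.22 0.23 ratio 0.979
w6 115 [21, 20, 79, 80, 2412] centre [282.64666252 158.38111526] cov 36.9 38.37 0.28 ratio 0.981
20 38.79 39.22 0.09 0.995
22 38.67 39.22 0.3 0.993
24 38.45 39.22 0.5 0.99
26 38.14 39.22 0.7 0.986
28 37.74 39.23 0.9 0.981
w7 85 [25, 16, 73, 81, 2105] centre [263.38842043 145.94673397] cov 30.62 39.53 1.5 ratio 0.88
w7 100 [25, 15, 75, 83, 2415] centre [263.41630435 145.95005176] cov 30.81 39.88 1.21 ratio 0.879
w7 115 [24, 14, 77, 84, 2718] centre [263.40792862 145.86791759] cov 31.34 40.03 0.88 ratio 0.885
20 34.55 40.97 2.03 0.918
22 33.59 40.98 2.15 0.905
24 32.56 40.99 2.27 0.891
26 31.47 41.0 2.39 0.876
28 30.32 41.01 2.49 0.86
```

Request:
{"op": "play_rows", "data": {
  "moves": [
    [[0.22, -0.22, 0.12, -0.53, 0.01, -0.01, 0], [0.23, -0.24, 0.11, -0.53, 0, -0.02, 0], [0.22, -0.24, 0.08, -0.53, 0.01, -0.01, 0], [0.23, -0.24, 0.07, -0.53, 0, -0.02, 0], [0.22, -0.25, 0.05, -0.53, 0.01, -0.01, 0]]
  ]
}}

```text
clock: 12.2
tool_pos: [0.5578, -0.1745, 0.2586]
tool_rot: [0.563, 0.797, 0.178, 0.124]
contact_force: [-1.5, -1.2, -1.1]
width: 0.0246
finger_force: 50.2
```

Request:
{"op": "play_rows", "data": {
  "moves": [
    [[0, 0, 0, 0, 0, 0, 0], [0, 0, 0, 0, 0, 0, 0], [0, 0, 0, 0, 0, 0, 0]]
  ]
}}

```text
clock: 12.5
tool_pos: [0.5603, -0.1748, 0.2604]
tool_rot: [0.563, 0.798, 0.176, 0.125]
contact_force: [1.2, 0.0, -2.2]
width: 0.0247
finger_force: 50.0
```

```bash
cat >> h.py <<'E'
SP=np.array([.6019,-.1587,.1606]);VV=vpose(109.6,24.9)
E
python3 - <<'E'
from h import *
plan(SP+VV@[0,0,.005+L],toolR(VV),4,0)
E
```

```text
[[0.01, -0.01, 0.08, 0.0, 0.0, 0.0, 0.0], [0.0, -0.01, 0.08, 0.0, 0.0, 0.0, 0.0], [0.01, 0.0, 0.08, 0.01, 0.0, 0.0, 0.0], [0.0, -0.01, 0.08, 0.0, 0.0, 0.0, 0.0]]
max 0.08 end [ 0.5651 -0.172   0.2453] 0.0008991386584822228
```

Request:
{"op": "play_rows", "data": {
  "moves": [
    [[0.01, -0.01, 0.08, 0, 0, 0, 0], [0, -0.01, 0.08, 0, 0, 0, 0], [0.01, 0, 0.08, 0.01, 0, 0, 0], [0, -0.01, 0.08, 0, 0, 0, 0], [0, 0, 0, 0, 0, 0, 0]]
  ]
}}

```text
clock: 13.0
tool_pos: [0.5644, -0.1716, 0.2431]
tool_rot: [0.563, 0.798, 0.174, 0.123]
contact_force: [-0.6, -0.1, -2.9]
width: 0.025
finger_force: 50.0
```

Request:
{"op": "play_rows", "data": {
  "moves": [
    [[0, 0, 0, 0, 0, 0, 0], [0, 0, 0, 0, 0, 0, 0]]
  ]
}}

```text
clock: 13.2
tool_pos: [0.5647, -0.172, 0.2443]
tool_rot: [0.563, 0.798, 0.175, 0.124]
contact_force: [-0.0, 0.1, -2.6]
width: 0.025
finger_force: 50.0
```

```bash
python3 - <<'E'
from h import *
o=arm.get_obs();Q=R.from_quat(o['tool_rot']);tip=o['tool_pos']+Q.apply([0,0,L])
print(o['tool_pos'],o['contact_force'],'tip in valve frame mm',(VV.T@(tip-SP)*1e3).round(2),'ang',np.degrees((Q.inv()*toolR(VV)).magnitude()))
s=snap('side','side8');b=load('side0')
sat=lambda f:(f['img'].astype(int)[:,:,0]-f['img'].astype(int)[:,:,2])  # brass: R-B large
c=proj(s,tip)[0];u,v=c.round().astype(int);print('tip px',c,'spot px',proj(s,SP)[0],'axis',proj(s,tip+Q.apply([0,0,-.03]))[0])
print(sat(s)[v-12:v+10,u-12:u+13])
print('ref');print(sat(b)[v-8:v+9:2,u-12:u+13])
E
```

```text
[ 0.56465671 -0.17199202  0.24431932] [-0.0153381   0.0607063  -2.58852639] tip in valve frame mm [-0.82 -0.09  4.09] ang 0.13624569257575098
tip px [404.18391317 256.02174747] spot px [404.21905355 256.0939017 ] axis [405.33797543 251.84865651]
[[ -9  -4  -4  -4  -4  -5  -5  -4  -5  -5  -3  -3  -5  -4  -4  -4  -5  -5
   -4  -4  -4  -4  -3  -5  -5]
 [ -9  -5  -5  -3  -4  -4  -5  -5  -4  -5  -3  -4  -4  -3  -5  -4  -4  -3
   -4  -5  -4  -4  -4  -4  -5]
 [-11  -5  -3  -3  -5  -5  -6  -4  -4  -4  -4  -5  -4  -5  -3  -5  -5  -3
   -5  -4  -3  -3  -6  -4  -4]
 [-12  -7  -4  -5  -5  -5  -4  -4  -4  -5  -3  -5  -5  -3  -5  -5  -4  -5
   -5  -4  -4  -4  -4  -4  -5]
 [-15 -11  -7  -4  -5  -5  -5  -5  -5  -4  -4  -3  -3  -4  -5  -3  -5  -4
   -6  -4  -5  -4  -3  -7  -6]
 [-15 -13 -10  -6  -6  -6  -4  -5  -5  -4  -3  -3  -5  -5  -4  -4  -6  -5
   -5  -5  -4  -5  -5  -5   2]
 [-15 -14 -11  -6  -4  -6  -5  -5  -5  -4  -4  -4  -5  -4  -5  -6  -5  -7
   -5  -3  -3  -5  -7  -5  18]
 [-12 -11  -8  -6  -4  -4  -4  -4  -5  -4  -4  -3  -5  -5  -4  -5  -5  -6
   -6  -4  -4  -4  -5   5  40]
 [ -8  -7  -6 
[... 1706 characters left out ...]
08  76  59  68  80  81  75  66  74 100
  120 127 128 125 122 119 114]
 [ 19  73 114 129 131 130 125 103  62  72 112 127 128 130 129 122  98  59
   77 116 128 128 128 128 127]
 [ 81 118 131 130 130 129 124  97  60  87 120 129 130 130 130 131 123  85
   51  94 122 128 128 127 126]
 [115 130 130 130 129 129 127 110  76  64  94 118 129 131 131 124 105  65
   67 108 125 128 128 128 125]
 [105 109 114 119 124 129 129 129 121  98  66  61  76  81  76  59  57  82
  111 125 130 129 129 126 122]
 [104 102 101 101 104 109 116 122 126 127 125 119 112 107 109 118 124 127
  129 128 129 128 125 120 118]
 [102 102 102 102 102 102 101 102 105 110 116 122 125 128 127 129 128 129
  129 128 128 127 127 127 127]]
```

```bash
python3 - <<'E'
from h import *
w=load('w4');T=w['world_from_camera']@np.linalg.inv(w['tool_from_camera'])
a=np.linspace(0,6.283,181)
for n,z,r in(('collar low',.0385,.015),('collar top',.0305,.015),('sleeve end',.0745,.009)):
    C=np.c_[r*np.cos(a),r*np.sin(a),0*a+z]@T[:3,:3].T+T[:3,3]
    p=(proj(w,C)-[244,187]+.5)*400/68-.5;print(n,'top row',p[:,1].min().round(1),'cols',p[:,0].min().round(),p[:,0].max().round())
print('block ctr',(proj(w,[.4326,.0008,.016])-[244,187]+.5)*400/68-.5)
E
```

```text
collar low top row 236.5 cols 75.0 341.0
collar top top row 263.9 cols 70.0 346.0
sleeve end top row 179.3 cols 140.0 276.0
block ctr [[197.75087074 132.92662805]]
```

```bash
python3 - <<'E'
from h import *
for f,P in(('side4',[.43393,.0004,.13577]),('side5',[.43245,-.00014,.1005])):
    s=load(f);Q=down(7.6)
    g=s['img'].astype(int).mean(2)
    ax=[proj(s,np.array(P)-[0,0,k])[0] for k in (.042,.055,.0745,.0885)]
    print(f,np.round(ax,1).tolist(),'dpx per mm tool x',(proj(s,np.array(P)+Q.apply([.001,0,.07]))-proj(s,np.array(P)+Q.apply([0,0,.07]))).round(2),'y',(proj(s,np.array(P)+Q.apply([0,.001,.07]))-proj(s,np.array(P)+Q.apply([0,0,.07]))).round(2))
    u,v=np.round(ax[2]).astype(int)
    for r in range(v-9,v+9):print(r,g[r,u-13:u+14].astype(int).tolist())
E
```

```text
side4 [[264.1, 261.2], [264.3, 265.1], [264.6, 270.7], [264.8, 274.5]] dpx per mm tool x [[-0.36 -0.34]] y [[ 0.4  -0.32]]
262 [152, 152, 152, 154, 165, 180, 178, 150, 110, 84, 72, 69, 67, 65, 68, 76, 86, 107, 128, 141, 146, 151, 152, 152, 152, 152, 151]
263 [151, 151, 151, 152, 159, 176, 190, 183, 161, 133, 111, 102, 104, 111, 125, 132, 131, 133, 138, 144, 148, 152, 152, 152, 151, 152, 151]
264 [151, 150, 150, 150, 152, 165, 178, 184, 182, 173, 160, 153, 155, 162, 168, 166, 154, 145, 143, 147, 150, 152, 151, 151, 151, 151, 152]
265 [151, 151, 150, 150, 150, 154, 161, 168, 173, 173, 167, 165, 167, 169, 167, 160, 149, 143, 145, 149, 150, 150, 152, 152, 152, 151, 152]
266 [151, 151, 150, 150, 150, 150, 151, 153, 154, 153, 151, 151, 152, 150, 144, 136, 132, 136, 146, 150, 150, 151, 152, 152, 151, 151, 151]
267 [150, 150, 149, 149, 149, 148, 149, 147, 143, 140, 135, 131, 128, 126, 121, 118, 120, 131, 145, 150, 150, 150, 151, 151, 151, 150, 150]
268 [150, 150, 150, 149, 148, 148, 148, 147, 142, 135, 130, 121, 116, 113, 112, 111, 117, 132, 148, 150, 150, 150, 150, 150, 150, 149, 150]
269 [
[... 3461 characters left out ...]

285 [183, 182, 183, 184, 185, 185, 185, 184, 184, 182, 179, 175, 166, 152, 143, 143, 145, 145, 145, 147, 156, 169, 173, 173, 172, 172, 172]
286 [183, 182, 183, 184, 185, 185, 183, 183, 184, 184, 185, 185, 182, 176, 173, 173, 173, 173, 173, 173, 177, 183, 186, 185, 185, 183, 183]
287 [183, 182, 183, 183, 184, 184, 183, 183, 183, 184, 186, 186, 187, 185, 185, 185, 185, 185, 185, 185, 186, 187, 187, 186, 185, 184, 185]
288 [182, 182, 181, 182, 183, 183, 183, 183, 183, 185, 186, 186, 186, 186, 186, 187, 186, 186, 186, 186, 187, 186, 186, 184, 184, 184, 184]
289 [182, 183, 182, 182, 182, 181, 183, 182, 183, 185, 186, 186, 185, 186, 186, 186, 185, 185, 186, 186, 186, 185, 185, 184, 184, 184, 182]
```

The side-view pixels at the block put the sleeve centre at column 264.9 and the nose at 264.7, against 264.5 to 264.8 predicted. So the tip is on the tool axis to under 1 mm. The inked ring's shape gives a lean of about 25 degrees, which agrees with the fit. Now I press gently.

Request:
{"op": "play_rows", "data": {
  "moves": [
    [[0, 0.01, 0.02, 0, 0, 0, 0], [0, 0.01, 0.02, 0, 0, 0, 0], [0, 0, 0.02, 0, 0, 0, 0], [0, 0, 0, 0, 0, 0, 0]]
  ]
}}

```text
clock: 13.65
tool_pos: [0.5668, -0.1711, 0.2421]
tool_rot: [0.563, 0.798, 0.175, 0.124]
contact_force: [0.6, -0.2, -0.3]
width: 0.0252
finger_force: 50.1
```

Request:
{"op": "play_rows", "data": {
  "moves": [
    [[0, 0, 0.02, 0, 0, 0, 0], [0, 0, 0.01, 0, 0, 0, 0], [0, 0, 0, 0, 0, 0, 0]]
  ]
}}

```text
clock: 13.95
tool_pos: [0.5674, -0.171, 0.2409]
tool_rot: [0.563, 0.798, 0.175, 0.124]
contact_force: [-2.4, 0.1, 1.9]
width: 0.0249
finger_force: 50.3
```

Request:
{"op": "play_rows", "data": {
  "moves": [
    [[0, 0, 0.02, 0, 0, 0, 0], [0, 0, 0.01, 0, 0, 0, 0], [0, 0, 0, 0, 0, 0, 0]]
  ]
}}

```text
clock: 14.25
tool_pos: [0.568, -0.1708, 0.2394]
tool_rot: [0.563, 0.798, 0.175, 0.124]
contact_force: [-1.8, -0.1, 3.0]
width: 0.0251
finger_force: 50.4
```

```bash
cat > st.py <<'E'
from h import *
o=arm.get_obs();Q=R.from_quat(o['tool_rot']);tip=o['tool_pos']+Q.apply([0,0,L])
print(o['clock'],'tip',(VV.T@(tip-SP)*1e3).round(2),'F valve',(VV.T@(o['contact_force']-[0,0,-1.5])).round(2),o['q'].round(2),np.degrees((Q.inv()*toolR(VV)).magnitude()).round(2))
E
python3 st.py
```

```text
14.25 tip [ 0.35 -0.06 -1.85] F valve [0.27 0.51 4.82] [-0.63 -0.11  1.01  1.92 -0.23  0.96  0.84] 0.11
```

Request:
{"op": "play_rows", "data": {
  "moves": [
    [[0, 0, 0.02, 0, 0, 0, 0], [0, 0, 0, 0, 0, 0, 0], [0, 0, 0, 0, 0, 0, 0], [0, 0, 0, 0, 0, 0, 0], [0, 0, 0, 0, 0, 0, 0]]
  ]
}}

```text
clock: 14.75
tool_pos: [0.5683, -0.1706, 0.2385]
tool_rot: [0.563, 0.798, 0.175, 0.124]
contact_force: [-1.9, -0.6, 4.4]
width: 0.0252
finger_force: 50.5
```

```bash
python3 st.py
```

```text
14.75 tip [ 0.33 -0.02 -2.88] F valve [0.7  0.11 6.13] [-0.63 -0.11  1.01  1.92 -0.24  0.96  0.84] 0.12
```

Request:
{"op": "play_rows", "data": {
  "moves": [
    [[0, 0, 0, 0, 0, 0, 0], [0, 0, 0, 0, 0, 0, 0], [0, 0, 0, 0, 0, 0, 0], [0, 0, 0, 0, 0, 0, 0], [0, 0, 0, 0, 0, 0, 0]]
  ]
}}

```text
clock: 15.25
tool_pos: [0.5683, -0.1705, 0.2384]
tool_rot: [0.563, 0.798, 0.175, 0.124]
contact_force: [-1.5, -1.3, 4.0]
width: 0.0252
finger_force: 50.5
```

```bash
python3 st.py; python3 - <<'E'
from h import *
w=snap('wrist','w9');c=proj(w,SP)[0];print('spot px',c);u,v=c.round().astype(int)
# visible ring arc around the probe: red channel around the ring, step 2 rows
print(w['img'][v-14:v+6,u-16:u+17,0])
E
```

```text
15.25 tip [ 0.27  0.06 -2.95] F valve [ 0.69 -0.71  5.74] [-0.63 -0.11  1.01  1.92 -0.24  0.96  0.84] 0.12
spot px [278.86216634 222.90541531]
[[231 238 237 236 236 236 236 237 236 237 238 237 236 238 237 238 238 237
  237 237 238 238 236 237 238 236 238 236 237 238 237 237 232]
 [227 237 235 236 236 236 237 237 237 236 237 237 237 239 241 240 242 241
  240 237 237 236 237 237 237 236 234 235 236 237 237 239 231]
 [226 238 237 237 237 236 236 237 237 235 236 238 243 238 219 206 205 219
  228 235 241 240 237 237 237 235 236 238 234 236 238 238 231]
 [228 238 236 236 237 235 237 235 238 239 243 235 198 168 125 100 105 121
  148 163 188 208 235 241 239 237 236 236 234 237 237 239 232]
 [229 240 238 238 238 237 238 239 243 237 200 158  87  45  51  53  56  52
   50  48  57 105 167 226 245 241 239 239 240 239 237 239 234]
 [230 242 240 240 239 240 241 246 235 166  85  49  53  58  58  57  53  58
   58  54  54  57  57 139 215 240 242 241 239 241 241 242 234]
 [229 242 241 241 240 243 245 236 164  61  49  53  65  75  80  83  76  62
   56  59  47  50  54  64 115 210 247 242 240 241 242 242 236
[... 1083 characters left out ...]
0 243 242 237]
 [223 242 242 245 222 110 111 107 103 112 112  87  91  87  93  97 103 113
  109 112 110 116 109 110 108 103  92  75 158 237 247 245 235]
 [222 241 242 244 216 101 110 106  95 117 126 122 122 122 125 126 125 130
  127 125 128 126 113 101  97  99  86  91 122 175 210 211 208]
 [219 240 240 238 195  96 107 116 104 129 146 149 146 143 148 142 146 144
  143 141 143 137 130 116 102  95  87 106 140 143 139 135 168]
 [213 240 241 234 180 100 124 132 128 137 140 127 138 152 150 148 146 146
  142 146 143 141 139 133 128 118 111 124 147 146 141 139 170]
 [213 244 235 206 154 129 141 144 151 140 110  96 106 120 136 146 159 180
  189 198 166 145 140 137 138 137 134 133 138 139 146 145 155]]
```

The wrist pixels show the ring arc centred on the sleeve to about 0.5 mm. The nose is about half in at 5.9 N and the probe is steady, so I hold a moment longer and hand in.

Request:
{"op": "play_rows", "data": {
  "moves": [
    [[0, 0, 0, 0, 0, 0, 0], [0, 0, 0, 0, 0, 0, 0], [0, 0, 0, 0, 0, 0, 0], [0, 0, 0, 0, 0, 0, 0], [0, 0, 0, 0, 0, 0, 0]]
  ]
}}

```text
clock: 15.8
tool_pos: [0.5683, -0.1705, 0.2384]
tool_rot: [0.563, 0.798, 0.175, 0.124]
contact_force: [-0.9, -0.6, 4.3]
width: 0.0247
finger_force: 50.6
```

```bash
python3 st.py; python3 -c "
from h import *
print(arm.job_done())"
```

```text
15.8 tip [ 0.24  0.09 -2.96] F valve [ 1.51 -0.24  5.75] [-0.63 -0.11  1.01  1.92 -0.24  0.96  0.84] 0.12
the job is handed in; nothing more can be done
None
```

Job handed in at 15.8 s: the probe took its reading on the test block (about 5.8 N, held over a second), then was left pressed square on the valve's inked ring at about 5.8 N, nose nearly half in and steady.

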